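# Test a return spring against the gauge post and sort it

## Task

Set the capped return spring over the guide pin of the tester plate, then press its cap straight down with 12 newtons and keep that load steady for a second, never loading the spring with more than 18 newtons. If the loaded cap's top sinks below the top of the gauge post on the tester plate, the spring is soft, so stand it upright in the round tin; if it stays above, the spring is good, so stand it upright in the rectangular tray. Leave the other things on the bench where they are.

Things in the scene. Friction and masses are not known exactly. Their poses are not given: they have to be found in the camera images.
- spring: the return spring to test: steel coils 24 mm across, standing upright, 56 mm long when free, with a solid flat steel cap (28 mm across, the top 10 mm; grip it here) and an open foot ring (27 mm across, 20 mm bore). It shortens only along its axis; about 80 g, stiffness not known. Origin: centre of its underside, z up to the cap
- spring_cap (a joint): how far the spring is shortened from its free length, m; 0 free, 0.030 with the coils closed up
- cap_top (a point): centre of the flat top of the spring's cap (moves down with it)
- tester: tester plate, fixed: aluminium, 100 mm (x) x 180 mm (y), top 12 mm above the bench, with a grey readout box 34 mm high at its +x side (x 62 to 108 mm). A guide pin, 14 mm thick, 16 mm above the plate, tapered tip, rises at y = -35 mm; a gauge post stands at y = +45 mm. Origin: centre of its underside
- tester_seat (a point): foot of the guide pin, on the plate's top: the middle of the spring's foot belongs here
- tester_gauge_hole (a point): where the gauge post now in use stands on the tester plate, at the plate's top
- gauge_tall: steel gauge post with a flat round head 20 mm across, its top 58 mm above the bench (46 mm above the plate), fixed. It stands either on the tester plate (then it is the reference) or in the spare stand (then it does not count). Origin on the bench, on its axis
- gauge_short: the other gauge post, same shape, its top 44 mm above the bench (32 mm above the plate), fixed; whichever of the two stands on the tester plate is the reference. Origin on the bench, on its axis
- gauge_tall_top (a point): centre of the head's top of the tall gauge post
- gauge_short_top (a point): centre of the head's top of the short gauge post
- gauge_stand: small plywood stand, 50 x 50 x 12 mm, holding the gauge post that is not in use. Origin: centre of its underside
- tray: rectangular white plastic tray for good springs, open on top, fixed, 110 mm (x) x 150 mm (y), 28 mm high, walls and floor 4 mm. Origin: centre of its underside
- tin: round shallow steel tin for soft springs, open on top, fixed, 104 mm across, 28 mm high, wall 3 mm, floor 4 mm. Origin: centre of its underside
- pliers: bystander, loose: long-nosed pliers with red grips, lying, about 180 mm long; leave it alone
- screwdriver: bystander, loose: screwdriver lying on the bench; leave it alone
- battery_box: bystander, loose: small cardboard box, 45 x 28 x 20 mm; leave it alone
- jar_lid: bystander, loose: green lid, 68 mm across, 12 mm high; leave it alone
- tub: bystander, loose: white plastic tub, 52 mm across, 60 mm high; leave it alone
- handset: bystander, loose: red hand-held radio lying on its back, 130 x 60 x 34 mm with a stub aerial; leave it alone
- bush: bystander, loose: brass bush (plain ring), 30 mm across, 26 mm high; leave it alone

How it is judged:
By the outcome, as a careful person would: the job done as asked, in the order asked, and still so for the second after the job is handed in, with the robot touching nothing.
It also fails if it takes over 62 s, if anything falls off the work surface, if the arm or the gripper's body presses on something with over 40 N, if the wrist force passes 120 N, or if a joint passes its speed limit or range.

## Robot

A 6-joint arm with a two-finger parallel gripper is mounted at the origin on the work surface. World frame = base frame: x ahead of the robot, y to its left, z up, the work surface at z = 0. Lengths are in m, angles in rad, forces in N, time in s.
With the tool pointing down it reaches from about 0.35 to 0.975 m from the base axis. Payload 4.9 kg.
Tool frame: the origin (TCP) lies midway between the tips of the shut fingers; the grasp point (between the pads) lies 19 mm behind it; z points along the fingers, y is the line along which they close (so a half turn about z gives the same grasp; the last joint's range is limited). The gripper opens to 85 mm and grips with 20 to 120 N. Pads are 22 mm wide; open, the fingers measure 114 mm over their backs; the gripper's body (76 mm by 85 mm) begins 54 mm behind the grasp point. The pads swing forward as they close: fully open they stand 13 mm farther back than shut.
Start: joints at [-1.279, 0.053, 1.613, -0, 1.476, -0.119], TCP at [0.25, -0.573, 0.231] pointing down, gripper open.
Joint ranges: [-3.01, 3.01], [-1.01, 2.22], [0.06, 2.58], [-1.02, 4.17], [0.09, 2.62], [-3.14, 3.14]. Speed limits (rad/s): [2.57, 2.57, 3.14, 3.14, 3.14, 3.14].

## Interface

Orientations are given as a unit quaternion [w, x, y, z].
In Python, from plant import * gives the robot as it stands.
- The arm moves only by the tool jog_arm, never from a script. Its argument "targets" is a list of rows, each a list of 3 entries, a list of its own where there are three numbers: the shift along the tool's x, y, z in units of 25 mm (1.0 is 25 mm), then the turn, a rotation vector about the tool's x, y, z in units of 8 degrees (1.0 is 8 degrees), then the opening in per cent of the stroke, from 0 (shut) to 100 (fully open). A call has 1 to 8 rows; each row is the pose to reach, as a shift and turn from the pose commanded when the call began, along the tool's axes at that moment; what a row does not reach only later rows make up. A row lasts 1/8 s, in which the tool goes at most 62.5 mm and 10.7 degrees, less where a joint would pass 70% of its speed; a pose out of reach is approached as far as the arm can. A call with a gripper value outside its range is refused whole. The fingers move at their own pace and stop on an object; the grip force is fixed at half the most. Time passes only in rows, so rows that repeat a pose let the fingers close. It gives the time, the measured TCP pose, the force, the opening and the grip force at its end, in the units of the state.
- state(): the state, without advancing time (a new reading comes with each control period).
- grab_frame(name): name is "scene" or "top" or "wrist"; returns (picture, depth): 420x560x3 uint8, red, green, blue; 420x560 float32, m along the optical axis (not along the pixel's ray), 0 where there is no reading.
- camera_params(name): a dict with "fovy" (degrees; the focal length in pixels is half the picture's height over the tangent of half this angle, whatever the lens; pixels are square), "cx", "cy" (the principal point, pixels), "rvec" (rotation vector, rad) and "tvec" (3), from world to camera coordinates, as OpenCV has them; the wrist camera has in their place "hand_eye" (4x4, takes a point from camera to tool coordinates, whose origin is the TCP and whose axes are the flange's). Camera axes: x right, y down, z forward; pixel columns grow to the right and rows downward; lengths in m; the calibration is good to about 2 mm. A picture is of the moment at which its call begins: read the wrist's pose just before it. camera_params takes no time and is no camera call.
- job_done(): hands the job in; it is judged then, once.
The state is a dict: "time": time; "joint_pos": joint angles; "joint_vel": joint speeds; "joint_efforts": joint torques, N m; "tool_pos": TCP position; "tool_rot": TCP orientation; "contact_force": force on the tool from outside, world axes, zero at the start; "ft_torque": the same for the moment, N m; "gripper_width": opening from 0.0 (shut) to 1.0 (fully open); "grasp_force": force on a finger pad.
Only numpy, scipy, OpenCV 4.12 (cv2) and the standard library are available. Lean on these libraries where they do the work, as an engineer would, in place of code of your own. Each camera call takes 0.05 s, during which the arm holds its last target. There are 200 camera calls.

## Working session

There is one attempt and no reset: what is moved stays moved. The work goes in short steps, Python scripts to look and compute and a tool call to move; the robot and the scene stay as the last step left them, time stands still between calls to the robot, and variables do not carry over. Pictures are saved under pics/ and viewed, at most 10 in all, crops included, and the job is handed in when it is done.

Besides the shell and the picture viewer there is one more tool, called as a command line: name --argument value ..., lists and objects as JSON in quotes. jog_arm: Moves the arm, as the interface text tells. Its arguments: {"type":"object","properties":{"targets":{"type":"array"}},"required":["targets"]}

```bash
mkdir -p pics; ls; cat > h.py <<'E'
from plant import *
import numpy as np, cv2
from scipy.spatial.transform import Rotation as R
def cam(n,st=None):
    p=camera_params(n); f=210/np.tan(np.radians(p['fovy'])/2)
    if 'rvec' in p:
        Rm=cv2.Rodrigues(np.array(p['rvec'],float))[0]; t=np.array(p['tvec'],float).ravel()
        return f,p['cx'],p['cy'],Rm.T,-Rm.T@t
    H=np.array(p['hand_eye']); w,x,y,z=st['tool_rot']; Rt=R.from_quat([x,y,z,w]).as_matrix()
    return f,p['cx'],p['cy'],Rt@H[:3,:3],Rt@H[:3,3]+np.array(st['tool_pos'])
def ray(c,u,v,z):
    f,cx,cy,Rw,o=c; d=Rw@np.array([(u-cx)/f,(v-cy)/f,1]); return o+d*(z-o[2])/d[2]
def pts(c,D):
    f,cx,cy,Rw,o=c; v,u=np.mgrid[:420,:560]
    P=np.stack([(u-cx)/f*D,(v-cy)/f*D,D],-1); return P@Rw.T+o
def save(n,p): cv2.imwrite(n,p[...,::-1])
E
python3 - <<'E'
from h import *
st=state(); print(st)
for n in ("top","scene"):
    p,d=grab_frame(n); np.savez(f"pics/{n}0.npz",p=p,d=d); save(f"pics/{n}0.png",p); print(n,camera_params(n))
st=state();p,d=grab_frame("wrist"); save("pics/wrist0.png",p)
E
```

```text
pics
{'time': 0.0, 'joint_pos': array([-1.27901256e+00,  5.33416866e-02,  1.61429825e+00, -2.24689016e-05,
        1.47601334e+00, -1.19005139e-01]), 'joint_vel': array([ 0.00056667, -0.00058299, -0.00107107, -0.00041731, -0.0014751 ,
       -0.00051306]), 'joint_efforts': array([-3.83796180e-05, -3.93683195e+01, -3.70177531e+01,  5.71573295e-06,
        7.21707882e-03, -2.26603436e-05]), 'tool_pos': array([ 0.24939233, -0.57240052,  0.2300699 ]), 'tool_rot': array([-1.02550410e-03,  9.78979871e-01,  2.03954283e-01, -1.00038432e-04]), 'contact_force': array([-0.25921222,  0.09218149,  1.09650582]), 'ft_torque': array([-0.0144169 ,  0.03312897, -0.02142964]), 'grasp_force': 0.0, 'gripper_width': 0.9989373880862213}
top {'fovy': 46.43909834296632, 'cx': 281.44917264865626, 'cy': 213.38517390233048, 'rvec': array([ 2.16644004, -2.10923391,  0.16780436]), 'tvec': array([0.05085332, 0.57230292, 1.0474752 ])}
scene {'fovy': 51.33381419730766, 'cx': 284.879126441184, 'cy': 205.82320092331858, 'rvec': array([ 0.77703789,  2.55469797, -1.10037831]), 'tvec': array([ 0.4376073 , -0.16908974,  1.29874499])}
```

View pics/top0.png

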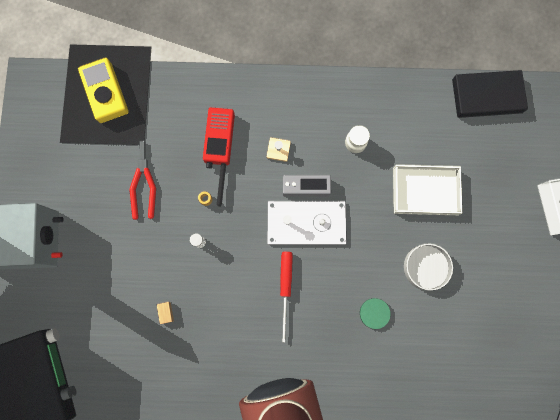

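View pics/scene0.png

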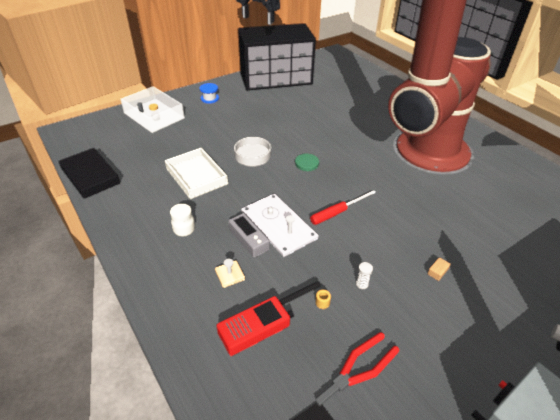

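The top view shows the spring at (197,241), the tester plate around (307,222) with its pin at about (322,222) and the gauge post at about (288,222). The stand is at (279,149), the tray at (427,190) and the tin at (428,267). The scene view agrees, with the spring at (364,275).

```bash
cat > m.py <<'E'
from h import *
def blob(n,P,p,box,zlo,zhi,name):
    x0,x1,y0,y1=box
    m=(P[...,0]>x0)&(P[...,0]<x1)&(P[...,1]>y0)&(P[...,1]<y1)&(P[...,2]>zlo)&(P[...,2]<zhi)
    if m.sum()<3: print(n,name,'none',m.sum()); return
    q=P[m]; v,u=np.nonzero(m)
    print(n,name,m.sum(),'mean',q.mean(0).round(4),'min',q.min(0).round(4),'max',q.max(0).round(4),'px',u.mean().round(1),v.mean().round(1))
E
python3 - <<'E'
from m import *
c=cam('top')
for nm,u,v,z in [('spring',197,241,.056),('pin',322,222,.028),('post',288,222,.05),('stand',279,149,.012),('tray',427,190,.028),('tin',428,267,.028),('box',307,184,.034)]:
    print(nm,ray(c,u,v,z).round(4))
D=np.load('pics/top0.npz');P=pts(c,D['d'])
for v,u in [(241,197),(222,322),(222,288),(221,289),(149,279),(146,281),(190,427),(267,428),(184,290),(230,330)]: print((u,v),P[v,u].round(4))
for (u,v,z,n,lo) in [(197,241,.056,'spring',.045),(288,222,.05,'post',.025),(279,149,.05,'post2',.025),(322,222,.028,'pin',.019),(307,222,.012,'plate',.008)]:
    r=ray(c,u,v,z); w=.03 if n!='plate' else .1
    for cn in('top','scene'):
        cc=cam(cn);DD=np.load(f'pics/{cn}0.npz');PP=pts(cc,DD['d'])
        blob(cn,PP,0,(r[0]-w,r[0]+w,r[1]-w,r[1]+w),lo,.08 if n!='plate' else .016,n)
# white-ish plate mask minAreaRect
for cn in('top',):
    g=D['p'].astype(int); m=(g.min(-1)>150)&(abs(P[...,2]-.012)<.01)
    r=ray(c,307,222,.012); m&=(abs(P[...,:2]-r[:2]).max(-1)<.12)
    ct=max(cv2.findContours(m.astype(np.uint8),0,1)[0],key=cv2.contourArea)
    b=cv2.boxPoints(cv2.minAreaRect(ct)); print('plate corners',[ray(c,*q,.012).round(4)[:2] for q in b])
i=D['p'][120:290,170:490]; save('pics/topz.png',cv2.resize(i,None,fx=2.5,fy=2.5,interpolation=cv2.INTER_CUBIC))
E
```

```text
spring [0.5028 0.2494 0.056 ]
pin [ 0.5562 -0.026   0.028 ]
post [0.5511 0.0511 0.05  ]
stand [0.7292 0.0761 0.012 ]
tray [ 0.6366 -0.265   0.028 ]
tin [ 0.4612 -0.2637  0.028 ]
box [0.6419 0.0098 0.034 ]
(197, 241) [0.5032 0.2501 0.0523]
(322, 222) [ 0.5562 -0.026   0.0286]
(288, 222) [0.5499 0.0512 0.0584]
(289, 221) [0.5524 0.049  0.057 ]
(279, 149) [0.7212 0.0758 0.039 ]
(281, 146) [0.7269 0.0713 0.044 ]
(427, 190) [ 0.6417 -0.272   0.0045]
(428, 267) [ 0.4626 -0.2708  0.0039]
(290, 184) [0.6411 0.0485 0.0331]
(330, 230) [ 0.5409 -0.0461  0.0093]
top spring 130 mean [0.506  0.2522 0.0552] min [0.4924 0.2386 0.0493] max [0.5185 0.2658 0.0598] px 195.9 239.6
scene spring 147 mean [0.5086 0.2561 0.0541] min [0.4927 0.2403 0.0462] max [0.5211 0.269  0.0593] px 364.7 268.1
top post 62 mean [0.556  0.0536 0.0579] min [0.5473 0.0446 0.0528] max [0.5663 0.0624 0.0631] px 287.0 219.3
scene post 77 mean [0.5574 0.057  0.0497] min [0.5463 0.0462 0.0253] max [0.566  0.0652 0.0606] px 289.5 221.2
top post2 61 mean [0.7296 0.078  0.044 ] min [0.7204 0.0691 0.0357] max [0.739  0.0874 0.0485] px 278.1 144.8
scene post2 78 mean [0.7307 0.0814 0.041 ] min [0.7207 0.0706 0.0251] max [0.7402 0.091  0.0466] px 227.9 263.3
top pin 32 mean [ 0.5569 -0.0252  0.0262] min [ 0.5412 -0.0333  0.0192] max [ 0.5638 -0.0063  0.0299] px 321.6 221.8
scene pin 28 mean [ 0.5603 -0.0226  0.0256] min [ 0.5538 -0.0306  0.0196] max [ 0.5659 -0.0173  0.0296] px 269.5 209.2
top plate 3135 mean [0.5566 0.0078 0.0122] min [ 0.4577 -0.0808  0.008 ] max [0.6225 0.0981 0.016 ] px 306.7 222.5
scene plate 2217 mean [0.5607 0.0184 0.0119] min [ 0.4586 -0.0818  0.008 ] max [0.6573 0.1026 0.0159] px 279.0 223.8
plate corners [array([0.6042, 0.1004]), array([ 0.609 , -0.0798]), array([ 0.5116, -0.0804]), array([0.5069, 0.0974])]
```

View pics/topz.png

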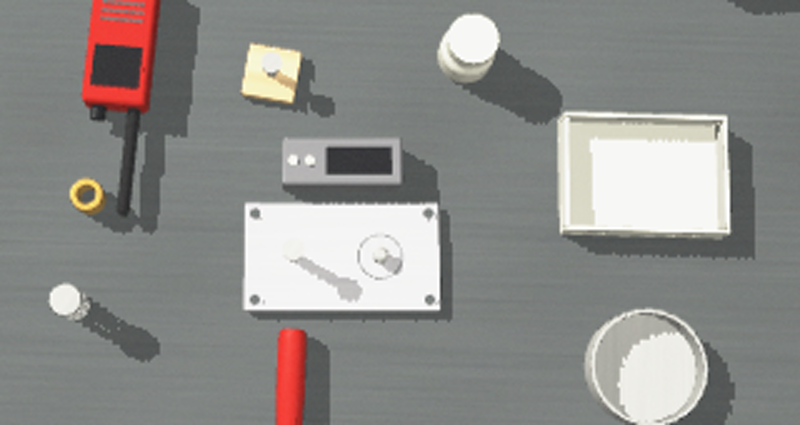

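The tall post (z 0.058) is on the tester, so the decision threshold is 10 mm of compression. The short post (z 0.044) is in the stand. I'll work out the first move now.

```bash
cat > go.py <<'E'
import sys
from h import *
# usage: go.py x y z yaw(deg of tool x): shift/turn from the present pose in jog units
def go(t,yaw=90):
    s=state(); w,x,y,z=s['tool_rot']; Rt=R.from_quat([x,y,z,w])
    a=np.radians(yaw); Rg=R.from_matrix(np.array([[np.cos(a),np.sin(a),0],[np.sin(a),-np.cos(a),0],[0,0,-1]]))
    sh=Rt.inv().apply(np.array(t)-s['tool_pos'])/.025; tu=np.degrees((Rt.inv()*Rg).as_rotvec())/8
    print('shift',sh.round(3),'turn',tu.round(3),'| t',round(s['time'],2),'pos',s['tool_pos'].round(4),'F',np.round(s['contact_force'],2),'w',round(s['gripper_width'],3))
if __name__=='__main__':
    v=list(map(float,sys.argv[1:])); go(v[:3],v[3] if len(v)>3 else 90)
E
python3 go.py .5 -.03 .23; python3 -c "
from h import *
print(np.array(camera_params('wrist')['hand_eye']).round(3),camera_params('wrist')['fovy'])"
```

```text
shift [ 17.855 -15.894   0.042] turn [-9.000e-03 -8.000e-03 -8.308e+00] | t 0.15 pos [ 0.2494 -0.5725  0.2303] F [-0.35 -0.13 -0.02] w 1.001
[[-0.    -0.955 -0.298  0.075]
 [ 1.    -0.    -0.     0.   ]
 [ 0.    -0.298  0.955 -0.143]
 [ 0.     0.     0.     1.   ]] 65.89270163106893
```

jog_arm --targets '[[[17.85, -15.9, 0], [0, 0, -8.3], 100], [[17.85, -15.9, 0], [0, 0, -8.3], 100], [[17.85, -15.9, 0], [0, 0, -8.3], 100], [[17.85, -15.9, 0], [0, 0, -8.3], 100], [[17.85, -15.9, 0], [0, 0, -8.3], 100], [[17.85, -15.9, 0], [0, 0, -8.3], 100], [[17.85, -15.9, 0], [0, 0, -8.3], 100], [[17.85, -15.9, 0], [0, 0, -8.3], 100]]'

```text
time: 1.15
tool_pos: [0.4594, -0.117, 0.2312]
tool_rot: [0.0, 0.708, 0.707, 0.0]
contact_force: [0.3, -0.5, 0.0]
gripper_width: 1.002
grasp_force: 0.0
```

```bash
python3 go.py .504 .25 .17
```

```text
shift [14.683  1.766  2.446] turn [ 0.003  0.002 -0.008] | t 1.15 pos [ 0.4594 -0.117   0.2312] F [ 0.28 -0.52  0.02] w 1.002
```

jog_arm --targets '[[[14.6, 1.75, 2.4], [0, 0, 0], 70], [[14.6, 1.75, 2.4], [0, 0, 0], 70], [[14.6, 1.75, 2.4], [0, 0, 0], 70], [[14.6, 1.75, 2.4], [0, 0, 0], 70], [[14.6, 1.75, 2.4], [0, 0, 0], 70], [[14.6, 1.75, 2.4], [0, 0, 0], 70], [[14.6, 1.75, 2.4], [0, 0, 0], 70], [[14.6, 1.75, 2.4], [0, 0, 0], 70]]'

```text
time: 2.15
tool_pos: [0.5029, 0.2458, 0.1708]
tool_rot: [-0.0, 0.707, 0.707, -0.001]
contact_force: [0.6, -0.5, -0.7]
gripper_width: 0.702
grasp_force: 0.0
```

```bash
cat > w.py <<'E'
import sys
from m import *
n=sys.argv[1]; st=state(); p,d=grab_frame("wrist"); c=cam('wrist',st)
save(f'pics/{n}.png',p); P=pts(c,d); np.savez(f'pics/{n}.npz',p=p,d=d,P=P)
x,y,r,lo,hi=map(float,sys.argv[2:7])
blob('w',P,0,(x-r,x+r,y-r,y+r),lo,hi,n)
E
python3 w.py ws .505 .251 .03 .05 .075; python3 go.py .505 .251 .07
```

```text
w ws 876 mean [0.5066 0.2544 0.0554] min [0.4929 0.2401 0.0501] max [0.5202 0.2674 0.0576] px 287.5 195.4
shift [0.231 0.073 4.049] turn [-0.001  0.003 -0.012] | t 2.2 pos [0.5032 0.2453 0.1712] F [ 0.17 -0.53 -0.02] w 0.705
```

View pics/ws.png

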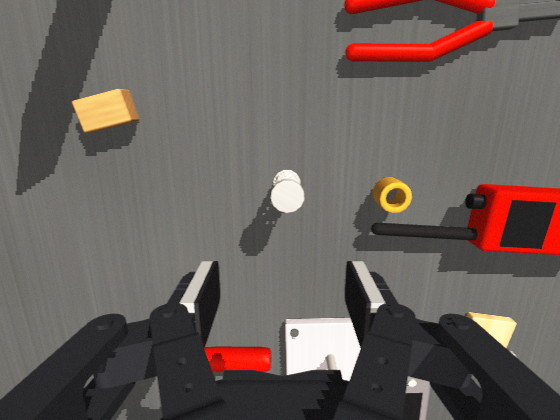

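The wrist view shows the cap at pixel (287,195), in open space. That puts its centre near (0.5065, 0.2535), which agrees with the top view. I'm descending and gripping it.

jog_arm --targets '[[[0.33, 0.13, 2.0], [0, 0, 0], 70], [[0.33, 0.13, 3.2], [0, 0, 0], 70], [[0.33, 0.13, 4.4], [0, 0, 0], 70], [[0.33, 0.13, 5.3], [0, 0, 0], 70], [[0.33, 0.13, 5.65], [0, 0, 0], 70], [[0.33, 0.13, 5.65], [0, 0, 0], 70], [[0.33, 0.13, 5.65], [0, 0, 0], 25], [[0.33, 0.13, 5.65], [0, 0, 0], 0]]'

```text
time: 3.2
tool_pos: [0.5074, 0.2544, 0.0314]
tool_rot: [0.001, 0.708, 0.707, 0.001]
contact_force: [0.4, 0.9, 0.2]
gripper_width: 0.291
grasp_force: 60.8
```

```bash
python3 go.py .5066 .2535 .03; python3 w.py ws2 .506 .253 .03 .04 .075
```

```text
shift [-0.038 -0.031  0.055] turn [ 0.015 -0.005 -0.009] | t 3.2 pos [0.5074 0.2544 0.0314] F [0.41 0.86 0.22] w 0.291
w ws2 6658 mean [0.5068 0.2583 0.0572] min [0.476  0.2397 0.04  ] max [0.536  0.2681 0.075 ] px 282.3 293.4
```

View pics/ws2.png

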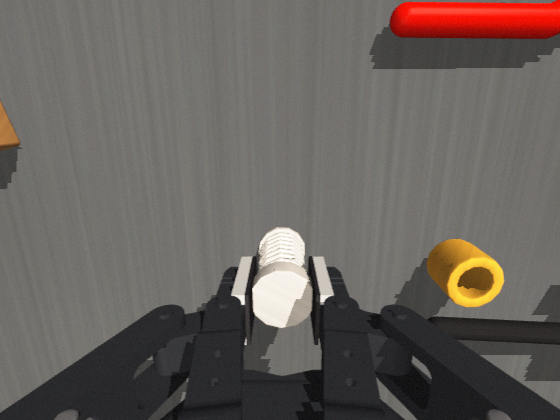

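The spring is gripped by the cap. I'll lift it and stop short of the tester so the wrist camera can see the pin.

jog_arm --targets '[[[0, 0, -0.3], [0, 0, 0], 0], [[0, 0, -1.5], [0, 0, 0], 0], [[0, 0, -3.0], [0, 0, 0], 0], [[-1.5, 0.5, -4.2], [0, 0, 0], 0], [[-3.5, 1.2, -4.2], [0, 0, 0], 0], [[-5.5, 1.7, -4.2], [0, 0, 0], 0], [[-7.2, 2.0, -4.2], [0, 0, 0], 0], [[-7.2, 2.0, -4.2], [0, 0, 0], 0]]'

```text
time: 4.25
tool_pos: [0.5567, 0.0718, 0.1356]
tool_rot: [0.0, 0.709, 0.705, 0.0]
contact_force: [-0.4, 0.9, -1.1]
gripper_width: 0.287
grasp_force: 59.0
```

```bash
python3 go.py .557 -.026 .13; python3 w.py wp .557 -.026 .012 .0255 .035; python3 go.py .557 -.026 .13 
python3 - <<'E'
from h import *
D=np.load('pics/wp.npz');p=D['p'];print(p.shape)
E
```

```text
shift [-3.911  0.031  0.225] turn [ 0.003  0.002 -0.037] | t 4.25 pos [0.5567 0.0718 0.1356] F [-0.44  0.91 -1.08] w 0.287
w wp none 0
shift [-3.97   0.038  0.216] turn [ 0.001 -0.003 -0.025] | t 4.3 pos [0.5564 0.0732 0.1354] F [ 0.19 -0.48 -1.21] w 0.29
(420, 560, 3)
```

View pics/wp.png

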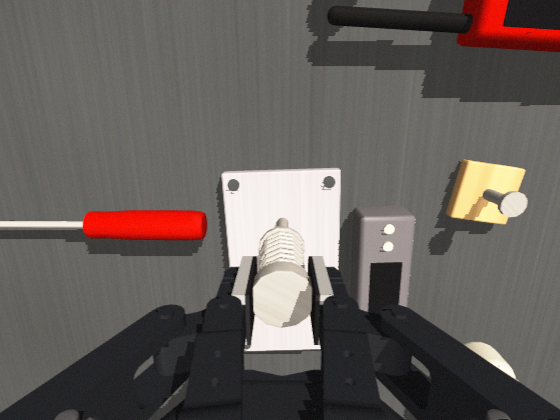

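The camera looks toward +y: the plate's +y end and screws are at row 180, and the pin is hidden behind the spring. I'll pass over to the -y side to see the pin.

jog_arm --targets '[[[-2, 0, 0], [0, 0, 0], 0], [[-4.3, 0, 0], [0, 0, 0], 0], [[-6.5, 0, 0], [0, 0, 0], 0], [[-7.6, 0, 0], [0, 0, 0], 0], [[-7.6, 0, 0], [0, 0, 0], 0], [[-7.6, 0, 0], [0, 0, 0], 0]]'

```text
time: 5.05
tool_pos: [0.5561, -0.1143, 0.135]
tool_rot: [-0.0, 0.707, 0.707, 0.0]
contact_force: [0.3, 0.4, -1.6]
gripper_width: 0.289
grasp_force: 59.0
```

```bash
python3 w.py wp2 .557 -.026 .012 .0255 .035; python3 go.py .557 -.026 .13 
python3 - <<'E'
from h import *
D=np.load('pics/wp2.npz');P=D['P']
m=(abs(P[...,0]-.557)<.025)&(abs(P[...,1]+.026)<.025)&(P[...,2]>.016)&(P[...,2]<.035)
q=P[m];print(m.sum(),q.mean(0).round(4),q.min(0).round(4),q.max(0).round(4)); v,u=np.nonzero(m); print(u.min(),u.max(),v.min(),v.max())
m=(abs(P[...,0]-.557)<.025)&(abs(P[...,1]-.053)<.025)&(P[...,2]>.052)&(P[...,2]<.065)
q=P[m];print(m.sum(),q.mean(0).round(4),q.min(0).round(4),q.max(0).round(4))
E
```

```text
w wp2 254 mean [ 0.5584 -0.0257  0.0274] min [ 0.5516 -0.0322  0.0255] max [ 0.5648 -0.0192  0.0299] px 286.2 91.5
shift [3.527 0.039 0.201] turn [-0.002 -0.004  0.006] | t 5.1 pos [ 0.5561 -0.1142  0.135 ] F [-0.22  0.03 -1.5 ] w 0.288
293 [ 0.5585 -0.0258  0.027 ] [ 0.5516 -0.0322  0.0181] [ 0.5648 -0.0191  0.0299]
277 295 82 101<stdin>:6: RuntimeWarning: Mean of empty slice.
  ret = um.true_divide(
Traceback (most recent call last):
ValueError: zero-size array to reduction operation minimum which has no identity
```

View pics/wp2.png

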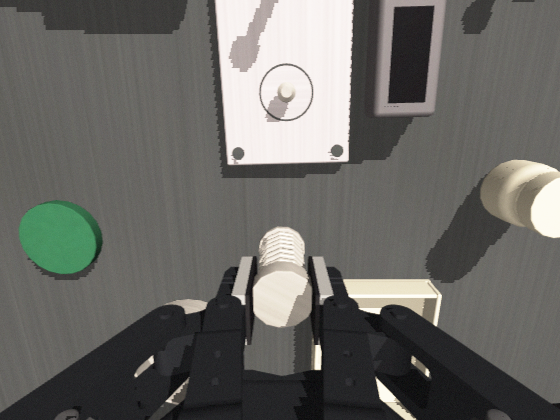

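The pin shows at pixel (286,92), which is world (0.5584, -0.0257), inside its ring on the plate. That matches the top view. Next I'll measure the held cap relative to the tool.

```bash
python3 - <<'E'
from h import *
D=np.load('pics/wp2.npz');P=D['P'];t=np.array([.5561,-.1142,.135])
for v in (285,295,305,315): print(v,(P[v,282]-t).round(4))
Q=P-t
z=np.median(Q[290:305,275:290,2]);print('captop z rel',z)
m=(abs(Q[...,2]-z)<.002); n,l=cv2.connectedComponents(m.astype(np.uint8)); m=l==l[297,282]
q=Q[m];print(m.sum(),q.mean(0).round(4),q.min(0).round(4),q.max(0).round(4))
# foot/coil visible pixels
m=(abs(Q[...,0])<.02)&(abs(Q[...,1])<.03)&(Q[...,2]<z-.012)&(Q[...,2]>-.06); 
for a in (-.03,-.02,-.01,0,.01):
    k=m&(abs(Q[...,2]-a)<.004); 
    if k.sum()>5: print(a,k.sum(),Q[k].mean(0).round(4),Q[k].min(0).round(4),Q[k].max(0).round(4))
E
python3 go.py .5584 -.0257 .065
```

```text
285 [-0.0006  0.0056  0.0227]
295 [-0.0006  0.001   0.0229]
305 [-0.0006 -0.0033  0.0238]
315 [-0.0006 -0.0085  0.0234]
captop z rel 0.02366547516623388
3018 [-0.      0.0003  0.0236] [-0.0128 -0.015   0.0217] [0.0184 0.0131 0.0257]
-0.03 327 [-0.0005  0.0078 -0.0287] [-0.014  -0.0036 -0.0321] [ 0.012   0.0126 -0.026 ]
-0.02 174 [-0.0009  0.0081 -0.0199] [-0.0122  0.0017 -0.024 ] [ 0.0103  0.0112 -0.0161]
-0.01 306 [-0.0021  0.0077 -0.0099] [-0.0125 -0.     -0.014 ] [ 0.0108  0.0115 -0.0063]
0 406 [-0.001   0.0077  0.0003] [-0.0185  0.0004 -0.004 ] [0.0181 0.0112 0.004 ]
0.01 282 [-0.0001  0.0094  0.0084] [-0.0192  0.0023  0.006 ] [0.02   0.011  0.0116]
shift [3.538 0.096 2.801] turn [-0.002 -0.004  0.006] | t 5.1 pos [ 0.5561 -0.1142  0.135 ] F [-0.22  0.03 -1.5 ] w 0.288
```

jog_arm --targets '[[[1.5, 0.12, 1.0], [0, 0, 0], 0], [[3.2, 0.12, 1.8], [0, 0, 0], 0], [[3.58, 0.12, 2.2], [0, 0, 0], 0], [[3.58, 0.12, 2.2], [0, 0, 0], 0], [[3.58, 0.12, 2.6], [0, 0, 0], 0], [[3.58, 0.12, 3.0], [0, 0, 0], 0], [[3.58, 0.12, 3.3], [0, 0, 0], 0], [[3.58, 0.12, 3.3], [0, 0, 0], 0]]'

```text
time: 6.1
tool_pos: [0.5584, -0.0266, 0.0515]
tool_rot: [-0.001, 0.708, 0.706, -0.001]
contact_force: [-1.1, 0.3, -0.6]
gripper_width: 0.292
grasp_force: 59.0
```

```bash
python3 go.py .559 -.0248 .0445; python3 w.py wq .557 -.026 .02 .05 .09; python3 -c "
from h import *
p=np.load('pics/wq.npz')['p'];save('pics/wqc.png',cv2.resize(p[180:380,180:400],None,fx=3,fy=3))"
```

```text
shift [0.073 0.023 0.278] turn [-0.014 -0.003 -0.013] | t 6.1 pos [ 0.5584 -0.0266  0.0515] F [-1.14  0.31 -0.64] w 0.292
w wq 5976 mean [ 0.5579 -0.0229  0.0749] min [ 0.537  -0.0418  0.0504] max [ 0.577 -0.013  0.09 ] px 282.0 290.7
```

View pics/wqc.png

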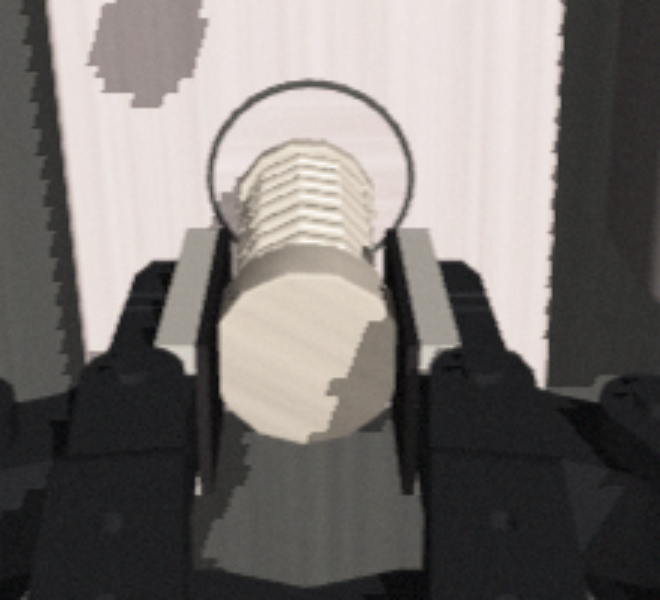

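The spring is on the pin: the cap and coils are concentric with the plate ring and there is no load. I'll lower it the last 7 mm.

jog_arm --targets '[[[0, 0, 0.1], [0, 0, 0], 0], [[0, 0, 0.2], [0, 0, 0], 0], [[0, 0, 0.27], [0, 0, 0], 0], [[0, 0, 0.27], [0, 0, 0], 0], [[0, 0, 0.27], [0, 0, 0], 0]]'

```text
time: 6.78
tool_pos: [0.5592, -0.0263, 0.0459]
tool_rot: [0.0, 0.707, 0.707, 0.0]
contact_force: [-0.6, -0.3, -1.2]
gripper_width: 0.285
grasp_force: 59.0
```

```bash
python3 go.py .559 -.0248 .0445; python3 w.py wq2 .557 -.026 .02 .05 .09; python3 -c "
from h import *
P=np.load('pics/wq2.npz')['P'];print(np.median(P[285:305,275:290,2]))"
```

```text
shift [ 0.061 -0.008  0.054] turn [ 0.001  0.    -0.007] | t 6.78 pos [ 0.5592 -0.0263  0.0459] F [-0.63 -0.33 -1.16] w 0.285
w wq2 6056 mean [ 0.558  -0.0227  0.0712] min [ 0.537  -0.0413  0.05  ] max [ 0.577  -0.0124  0.09  ] px 280.7 293.3
0.06952685021762418
```

jog_arm --targets '[[[0, 0, 0.06], [0, 0, 0], 0], [[0, 0, 0.06], [0, 0, 0], 0], [[0, 0, 0.06], [0, 0, 0], 60], [[0, 0, 0.06], [0, 0, 0], 60], [[0, 0, 0.06], [0, 0, 0], 60], [[0, 0, 0.06], [0, 0, 0], 60]]'

```text
time: 7.58
tool_pos: [0.5592, -0.0263, 0.0443]
tool_rot: [0.0, 0.707, 0.707, 0.0]
contact_force: [-0.2, -0.2, -0.5]
gripper_width: 0.6
grasp_force: 0.0
```

```bash
python3 go.py .559 -.0258 .09; python3 w.py wq3 .557 -.026 .02 .06 .09; python3 - <<'E'
from h import *
P=np.load('pics/wq3.npz')['P']
z=np.median(P[285:305,275:290,2]);print(z)
m=(abs(P[...,2]-.068)<.003);n,l=cv2.connectedComponents(m.astype(np.uint8)); m=l==l[295,280];q=P[m];print(m.sum(),q.min(0),q.max(0))
E
```

```text
shift [ 0.021 -0.007 -1.827] turn [ 0.     0.    -0.008] | t 7.58 pos [ 0.5592 -0.0263  0.0443] F [-0.2  -0.23 -0.49] w 0.6
w wq3 3304 mean [ 0.5584 -0.0251  0.067 ] min [ 0.5445 -0.0413  0.06  ] max [ 0.5722 -0.013   0.0694] px 281.7 294.4
0.06750590675028117
3009 [ 0.54449511 -0.04134147  0.06500744] [ 0.57224076 -0.01297599  0.06943969]
```

jog_arm --targets '[[[0, 0, -0.8], [0, 0, 0], 60], [[0, 0, -1.6], [0, 0, 0], 60], [[-0.03, -0.03, -1.6], [0, 0, 0], 60], [[-0.03, -0.03, -1.6], [0, 0, 0], 0], [[-0.03, -0.03, -1.6], [0, 0, 0], 0], [[-0.03, -0.03, -1.6], [0, 0, 0], 0], [[-0.03, -0.03, -1.6], [0, 0, 0], 0]]'

```text
time: 8.5
tool_pos: [0.5581, -0.027, 0.0838]
tool_rot: [-0.0, 0.708, 0.707, -0.0]
contact_force: [-0.1, 0.3, -0.7]
gripper_width: -0.001
grasp_force: 0.0
```

```bash
python3 go.py .5584 -.0271 .068; python3 w.py wq4 .557 -.026 .02 .06 .075; python3 go.py .5584 -.0271 .068;python3 go.py .5584 -.0271 .068; python3 -c "
from h import *
p=np.load('pics/wq4.npz')['p'];save('pics/wq4c.png',cv2.resize(p[150:380,180:400],None,fx=2.5,fy=2.5))"
```

```text
shift [-0.002  0.012  0.631] turn [-0.007 -0.001 -0.008] | t 8.5 pos [ 0.5581 -0.027   0.0838] F [-0.11  0.27 -0.74] w -0.001
w wq4 1301 mean [ 0.5586 -0.0212  0.0669] min [ 0.545  -0.0327  0.06  ] max [ 0.5721 -0.013   0.0695] px 284.2 246.8
shift [-0.001  0.007  0.638] turn [-0.004 -0.001 -0.008] | t 8.55 pos [ 0.5582 -0.0271  0.084 ] F [ 0.12  0.09 -0.61] w 0.001
shift [-0.001  0.007  0.638] turn [-0.004 -0.001 -0.008] | t 8.55 pos [ 0.5582 -0.0271  0.084 ] F [ 0.12  0.09 -0.61] w 0.001
```

View pics/wq4c.png

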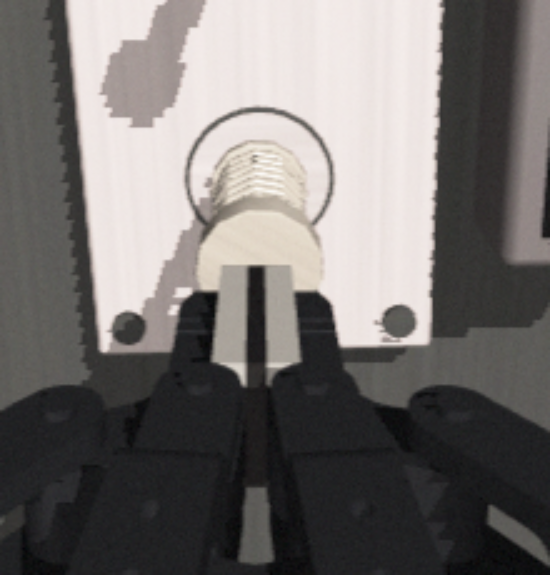

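The shut fingers sit over the cap. I'll press in small steps.

jog_arm --targets '[[[0, 0, 0.3], [0, 0, 0], 0], [[0, 0, 0.55], [0, 0, 0], 0], [[0, 0, 0.66], [0, 0, 0], 0], [[0, 0, 0.75], [0, 0, 0], 0], [[0, 0, 0.75], [0, 0, 0], 0], [[0, 0, 0.75], [0, 0, 0], 0]]'

```text
time: 9.3
tool_pos: [0.5587, -0.0271, 0.0659]
tool_rot: [0.0, 0.707, 0.707, 0.0]
contact_force: [-1.0, -0.2, 1.3]
gripper_width: -0.001
grasp_force: 0.6
```

jog_arm --targets '[[[0, 0, 0.05], [0, 0, 0], 0], [[0, 0, 0.1], [0, 0, 0], 0], [[0, 0, 0.1], [0, 0, 0], 0], [[0, 0, 0.1], [0, 0, 0], 0]]'

```text
time: 9.8
tool_pos: [0.5586, -0.0271, 0.0633]
tool_rot: [0.0, 0.708, 0.707, 0.0]
contact_force: [-1.0, 0.1, 2.7]
gripper_width: -0.002
grasp_force: 1.5
```

jog_arm --targets '[[[0, 0, 0.05], [0, 0, 0], 0], [[0, 0, 0.1], [0, 0, 0], 0], [[0, 0, 0.15], [0, 0, 0], 0], [[0, 0, 0.15], [0, 0, 0], 0], [[0, 0, 0.15], [0, 0, 0], 0]]'

```text
time: 10.42
tool_pos: [0.5586, -0.0271, 0.0596]
tool_rot: [0.0, 0.708, 0.707, 0.0]
contact_force: [-1.9, -0.0, 5.6]
gripper_width: -0.002
grasp_force: 2.8
```

jog_arm --targets '[[[0, 0, 0.05], [0, 0, 0], 0], [[0, 0, 0.1], [0, 0, 0], 0], [[0, 0, 0.1], [0, 0, 0], 0], [[0, 0, 0.1], [0, 0, 0], 0]]'

```text
time: 10.92
tool_pos: [0.5587, -0.0271, 0.0575]
tool_rot: [0.0, 0.707, 0.707, 0.0]
contact_force: [-2.1, 0.9, 7.5]
gripper_width: -0.001
grasp_force: 3.6
```

jog_arm --targets '[[[0, 0, 0.05], [0, 0, 0], 0], [[0, 0, 0.1], [0, 0, 0], 0], [[0, 0, 0.15], [0, 0, 0], 0], [[0, 0, 0.18], [0, 0, 0], 0], [[0, 0, 0.18], [0, 0, 0], 0], [[0, 0, 0.18], [0, 0, 0], 0]]'

```text
time: 11.68
tool_pos: [0.5589, -0.0272, 0.0536]
tool_rot: [0.0, 0.707, 0.707, 0.0]
contact_force: [-3.4, 0.3, 10.1]
gripper_width: 0.001
grasp_force: 4.9
```

```bash
python3 - <<'E'
from h import *
for i in range(3):
    s=state();print(s['time'],s['tool_pos'].round(4),s['contact_force'].round(2));grab_frame('wrist')
E
```

```text
11.675 [ 0.5589 -0.0272  0.0536] [-3.42  0.32 10.11]
11.725 [ 0.5589 -0.0272  0.0536] [-4.36  1.21 10.45]
11.775 [ 0.5589 -0.0272  0.0536] [-3.82  0.25  9.71]
```

jog_arm --targets '[[[0, -0.02, 0.04], [0, 0, 0], 0], [[0, -0.02, 0.08], [0, 0, 0], 0], [[0, -0.02, 0.08], [0, 0, 0], 0], [[0, -0.02, 0.08], [0, 0, 0], 0]]'

```text
time: 12.32
tool_pos: [0.5585, -0.0271, 0.0518]
tool_rot: [0.0, 0.707, 0.707, 0.0]
contact_force: [-3.6, 0.9, 11.3]
gripper_width: -0.0
grasp_force: 5.5
```

```bash
cat > f.py <<'E'
from h import *
a=[]
for i in range(6):
    s=state();a.append(np.r_[s['time'],s['tool_pos'],s['contact_force']]);grab_frame('wrist')
a=np.array(a);print(a[-1].round(4),a.mean(0).round(4),a[:,6].round(1))
E
python3 f.py
```

```text
[12.575   0.5585 -0.0271  0.0518 -4.5066  1.253  10.8174] [12.45    0.5585 -0.0271  0.0518 -4.3109  0.8334 10.9886] [11.3 11.  10.5 12.  10.4 10.8]
```

jog_arm --targets '[[[0, -0.02, 0.02], [0, 0, 0], 0], [[0, -0.04, 0.03], [0, 0, 0], 0], [[0, -0.04, 0.03], [0, 0, 0], 0], [[0, -0.04, 0.03], [0, 0, 0], 0]]'

```text
time: 13.12
tool_pos: [0.5581, -0.0271, 0.0514]
tool_rot: [0.001, 0.707, 0.707, 0.001]
contact_force: [-2.5, 3.0, 10.8]
gripper_width: 0.002
grasp_force: 5.6
```

```bash
python3 f.py; python3 - <<'E'
from h import *
st=state();p,d=grab_frame('wrist');c=cam('wrist',st);P=pts(c,d)
m=(abs(P[...,2]-.052)<.004)&(abs(P[...,0]-.5584)<.012)&(P[...,1]>-.024)&(P[...,1]<-.016)
q=P[m];print(m.sum(),q.mean(0).round(4)); A=np.c_[q[:,:2]-q[:,:2].mean(0),np.ones(len(q))];print('slope',np.linalg.lstsq(A,q[:,2],rcond=None)[0].round(4))
m=(abs(P[...,2]-.051)<.004)&(abs(P[...,0]-.5584)<.03)&(P[...,1]>-.024)&(P[...,1]<0)
q=P[m];print('cap x',q[:,0].min(),q[:,0].max(),'y max',q[:,1].max())
E
```

```text
[13.375   0.5581 -0.0271  0.0514 -3.0831  0.6653 11.0197] [13.25    0.5581 -0.0271  0.0514 -2.9385  1.8098 10.9372] [10.8 10.9 11.2 10.5 11.2 11. ]
441 [ 0.5592 -0.019   0.0516]
slope [-0.0096  0.0337  0.0516]
cap x 0.5457173015062847 0.5717304241408344 y max -0.012982730563762195
```

jog_arm --targets '[[[0, -0.03, 0.03], [0, 0, 0], 0], [[0, -0.03, 0.05], [0, 0, 0], 0], [[0, -0.03, 0.05], [0, 0, 0], 0], [[0, -0.03, 0.05], [0, 0, 0], 0]]'

```text
time: 13.98
tool_pos: [0.5579, -0.0271, 0.0506]
tool_rot: [0.001, 0.708, 0.707, 0.001]
contact_force: [-2.6, 1.6, 11.8]
gripper_width: 0.003
grasp_force: 5.9
```

```bash
python3 f.py
```

```text
[14.225   0.5579 -0.0271  0.0506 -1.9631  1.601  11.3827] [14.1     0.5579 -0.0271  0.0506 -2.4271  1.3786 11.6173] [11.8 11.9 11.2 11.8 11.6 11.4]
```

The load is about 12 N. I'll hold it steady for a little over a second.

jog_arm --targets '[[[0, 0, 0.01], [0, 0, 0], 0], [[0, 0, 0.01], [0, 0, 0], 0], [[0, 0, 0.01], [0, 0, 0], 0], [[0, 0, 0.01], [0, 0, 0], 0], [[0, 0, 0.01], [0, 0, 0], 0], [[0, 0, 0.01], [0, 0, 0], 0], [[0, 0, 0.01], [0, 0, 0], 0], [[0, 0, 0.01], [0, 0, 0], 0]]'

```text
time: 15.28
tool_pos: [0.5579, -0.0271, 0.0504]
tool_rot: [0.001, 0.708, 0.707, 0.001]
contact_force: [-3.0, 1.7, 12.4]
gripper_width: 0.001
grasp_force: 6.0
```

```bash
python3 f.py
```

```text
[15.525   0.5579 -0.0271  0.0504 -2.8535  1.7564 12.1872] [15.4     0.5579 -0.0271  0.0504 -2.7554  1.5478 12.2397] [12.4 12.2 12.2 12.2 12.2 12.2]
```

jog_arm --targets '[[[0, 0, 0], [0, 0, 0], 0], [[0, 0, 0], [0, 0, 0], 0], [[0, 0, 0], [0, 0, 0], 0], [[0, 0, 0], [0, 0, 0], 0], [[0, 0, 0], [0, 0, 0], 0]]'

```text
time: 16.2
tool_pos: [0.5579, -0.0271, 0.0504]
tool_rot: [0.001, 0.707, 0.707, 0.001]
contact_force: [-2.2, 1.9, 11.2]
gripper_width: 0.001
grasp_force: 6.0
```

At about 12 N the cap top stands at 50.5 mm, below the post at 58 mm, so the spring is soft and goes in the tin. I'll back off and check the force zero.

jog_arm --targets '[[[0, 0, -0.4], [0, 0, 0], 0], [[0, 0, -0.8], [0, 0, 0], 0], [[0, 0.05, -1.5], [0, 0, 0], 0], [[0, 0.05, -1.5], [0, 0, 0], 0], [[0, 0.05, -1.5], [0, 0, 0], 0]]'

```text
time: 16.82
tool_pos: [0.557, -0.0271, 0.085]
tool_rot: [-0.0, 0.708, 0.707, -0.0]
contact_force: [0.1, 0.3, 0.0]
gripper_width: 0.003
grasp_force: 0.0
```

```bash
python3 f.py;  python3 go.py .559 -.0263 .0443; python3 - <<'E'
from h import *
st=state();p,d=grab_frame('wrist');c=cam('wrist',st);P=pts(c,d)
m=(abs(P[...,2]-.068)<.004)&(abs(P[...,0]-.5584)<.03)&(P[...,1]>-.06)&(P[...,1]<0)
q=P[m];print('cap x',q[:,0].min(),q[:,0].max(),'y max',q[:,1].max(),'z',np.median(q[:,2]))
E
```

```text
[17.075   0.557  -0.027   0.0849  0.5923 -0.0848  0.2886] [16.95    0.5568 -0.027   0.0848 -0.0796 -0.0204 -0.158 ] [ 0.  -0.6 -0.   0.3 -0.8  0.3]
shift [0.028 0.078 1.629] turn [-0.006 -0.001 -0.008] | t 17.12 pos [ 0.5571 -0.027   0.085 ] F [-0.66 -0.01 -0.34] w -0.001
cap x 0.5449782853150834 0.5721705868769822 y max -0.01299594989245488 z 0.06750392226865971
```

The zero offset is about -0.15 N, so the load was roughly 12 N. I'll regrip the cap.

jog_arm --targets '[[[0, 0.06, 0], [0, 0, 0], 65], [[0, 0.06, 0], [0, 0, 0], 65], [[0, 0.06, 0], [0, 0, 0], 65], [[0, 0.06, 0], [0, 0, 0], 65], [[0, 0.06, 0.7], [0, 0, 0], 65], [[0, 0.06, 1.4], [0, 0, 0], 65], [[0, 0.06, 1.62], [0, 0, 0], 65], [[0, 0.06, 1.62], [0, 0, 0], 65]]'

```text
time: 18.18
tool_pos: [0.5581, -0.0269, 0.0438]
tool_rot: [-0.001, 0.708, 0.707, -0.001]
contact_force: [1.0, -0.6, -0.0]
gripper_width: 0.646
grasp_force: 0.0
```

jog_arm --targets '[[[0, 0, 0], [0, 0, 0], 0], [[0, 0, 0], [0, 0, 0], 0], [[0, 0, 0], [0, 0, 0], 0], [[0, 0, 0], [0, 0, 0], 0], [[0, 0, -0.5], [0, 0, 0], 0], [[0, 0, -1.5], [0, 0, 0], 0], [[0, 0, -3.6], [0, 0, 0], 0], [[0, 0, -3.6], [0, 0, 0], 0]]'

```text
time: 19.18
tool_pos: [0.5624, -0.0277, 0.1415]
tool_rot: [0.004, 0.707, 0.707, 0.003]
contact_force: [1.6, 0.4, -0.8]
gripper_width: 0.287
grasp_force: 59.1
```

```bash
python3 w.py wl .559 -.027 .02 .12 .18; python3 - <<'E'
from h import *
st=state();t=st['tool_pos'];P=np.load('pics/wl.npz')['P'];Q=P-t
z=np.median(Q[290:305,275:290,2]);print('captop rel',z)
m=(abs(Q[...,2]-z)<.003); n,l=cv2.connectedComponents(m.astype(np.uint8)); m=l==l[297,282]
q=Q[m];print(q.min(0).round(4),q.max(0).round(4))
k=(abs(Q[...,0])<.02)&(abs(Q[...,1])<.03)&(abs(Q[...,2]+.029)<.004);print('foot',k.sum(),Q[k].min(0).round(4),Q[k].max(0).round(4))
# tin from first top picture
D=np.load('pics/top0.npz');c=cam('top');T=pts(c,D['d'])
m=(abs(T[...,0]-.46)<.09)&(abs(T[...,1]+.265)<.09)&(T[...,2]>.019)&(T[...,2]<.04)
ct=np.argwhere(m)[:,::-1].astype(np.float32); (cu,cv_),r=cv2.minEnclosingCircle(ct); print('tin',cu,cv_,r,ray(c,cu,cv_,.028),'r m',np.linalg.norm(ray(c,cu+r,cv_,.028)-ray(c,cu,cv_,.028)))
f=(abs(T[...,0]-.46)<.09)&(abs(T[...,1]+.265)<.09)&(abs(T[...,2]-.004)<.004)&(np.hypot(T[...,0]-.46,T[...,1]+.265)<.04);print(T[f][:,2].mean())
E
python3 go.py .458 -.263 .14
```

```text
w wl 6429 mean [ 0.5606 -0.0232  0.1604] min [ 0.539  -0.0415  0.12  ] max [ 0.579  -0.0133  0.18  ] px 279.7 284.5
captop rel 0.024292286353110648
[-0.0178 -0.0141  0.0213] [0.02   0.0141 0.0273]
foot 343 [-0.0121 -0.0034 -0.0315] [ 0.0143  0.0132 -0.025 ]
tin 428.9036560058594 266.7210998535156 23.96562385559082 [ 0.4619169  -0.26572852  0.028     ] r m 0.05345160231241229
0.004152873452875509
shift [-9.428 -4.098 -0.072] turn [ 0.041  0.008 -0.008] | t 19.23 pos [ 0.5607 -0.0274  0.1385] F [-0.26  0.24 -1.34] w 0.286
```

The spring is held upright. The tin's centre is (0.462, -0.266) with radius 53 mm, close to the 52 mm given. I'm moving over it.

jog_arm --targets '[[[-1.5, -0.6, 0], [0, 0, 0], 0], [[-3.5, -1.5, 0], [0, 0, 0], 0], [[-5.5, -2.3, 0], [0, 0, 0], 0], [[-7.5, -3.1, 0], [0, 0, 0], 0], [[-9.0, -3.8, 0], [0, 0, 0], 0], [[-9.5, -4.0, 0], [0, 0, 0], 0], [[-9.5, -4.0, 0], [0, 0, 0], 0], [[-9.5, -4.0, 0], [0, 0, 0], 0]]'

```text
time: 20.23
tool_pos: [0.4589, -0.2633, 0.1345]
tool_rot: [-0.001, 0.707, 0.707, 0.0]
contact_force: [0.4, 0.0, -1.4]
gripper_width: 0.286
grasp_force: 59.1
```

```bash
python3 go.py .462 -.266 .038; python3 w.py wt .462 -.266 .07 .02 .034; python3 go.py .462 -.266 .038
```

```text
shift [-0.113  0.126  3.862] turn [-0.004 -0.008  0.001] | t 20.23 pos [ 0.4589 -0.2633  0.1345] F [ 0.41  0.02 -1.44] w 0.286
w wt 1608 mean [ 0.4641 -0.2578  0.0268] min [ 0.412  -0.3146  0.02  ] max [ 0.5151 -0.2142  0.0303] px 289.5 200.5
shift [-0.115  0.121  3.867] turn [-0.003 -0.006  0.004] | t 20.27 pos [ 0.459  -0.2632  0.1347] F [ 0.71 -0.09 -0.63] w 0.288
```

jog_arm --targets '[[[-0.11, 0.15, 1.0], [0, 0, 0], 0], [[-0.11, 0.15, 2.0], [0, 0, 0], 0], [[-0.11, 0.15, 3.0], [0, 0, 0], 0], [[-0.11, 0.15, 3.6], [0, 0, 0], 0], [[-0.11, 0.15, 3.85], [0, 0, 0], 0], [[-0.11, 0.15, 3.92], [0, 0, 0], 0], [[-0.11, 0.15, 3.92], [0, 0, 0], 0], [[-0.11, 0.15, 3.92], [0, 0, 0], 0]]'

```text
time: 21.28
tool_pos: [0.4631, -0.2677, 0.0381]
tool_rot: [0.001, 0.708, 0.707, 0.0]
contact_force: [0.7, 0.9, 0.5]
gripper_width: 0.287
grasp_force: 59.2
```

```bash
python3 go.py .462 -.266 .036; python3 w.py wt2 .462 -.266 .01 .05 .07; python3 -c "
from h import *
P=np.load('pics/wt2.npz')['P'];print(np.median(P[285:305,275:290],axis=(0,1)))"
```

```text
shift [ 0.068 -0.044  0.082] turn [ 0.012  0.008 -0.009] | t 21.27 pos [ 0.4631 -0.2677  0.0381] F [0.69 0.93 0.52] w 0.287
w wt2 2026 mean [ 0.462  -0.2655  0.0592] min [ 0.452  -0.276   0.0501] max [ 0.472  -0.256   0.0612] px 281.0 290.4
[ 0.46243315 -0.26725377  0.05937421]
```

jog_arm --targets '[[[0, 0, 0.02], [0, 0, 0], 0], [[0, 0, 0.02], [0, 0, 0], 0], [[0, 0, 0.02], [0, 0, 0], 60], [[0, 0, 0.02], [0, 0, 0], 60], [[0, 0, 0.02], [0, 0, 0], 60], [[0, 0, 0.02], [0, 0, 0], 60], [[0, 0, -0.6], [0, 0, 0], 60], [[0, 0, -1.5], [0, 0, 0], 60]]'

```text
time: 22.32
tool_pos: [0.4621, -0.267, 0.0752]
tool_rot: [-0.001, 0.708, 0.707, -0.0]
contact_force: [0.3, 0.5, 0.0]
gripper_width: 0.598
grasp_force: 0.0
```

jog_arm --targets '[[[-1, 0, -2], [0, 0, 0], 60], [[-3, 0, -3.5], [0, 0, 0], 60], [[-4, 0, -3.5], [0, 0, 0], 60], [[-4, 0, -3.5], [0, 0, 0], 60]]'

```text
time: 22.82
tool_pos: [0.4619, -0.3683, 0.1621]
tool_rot: [-0.0, 0.708, 0.706, 0.0]
contact_force: [-0.1, 0.6, 0.3]
gripper_width: 0.6
grasp_force: 0.0
```

```bash
python3 w.py we .462 -.266 .03 .045 .08; python3 - <<'E'
from h import *
p,d=grab_frame('scene');w=np.load('pics/we.npz')['p']
s=cv2.resize(p[90:240,140:340],(560,420)); o=np.hstack([cv2.resize(w,(400,300)),cv2.resize(s,(400,300))]); save('pics/end.png',o)
E
```

```text
w we 1311 mean [ 0.4619 -0.2675  0.0595] min [ 0.4481 -0.2814  0.0508] max [ 0.4756 -0.2537  0.0622] px 282.5 72.3
```

View pics/end.png

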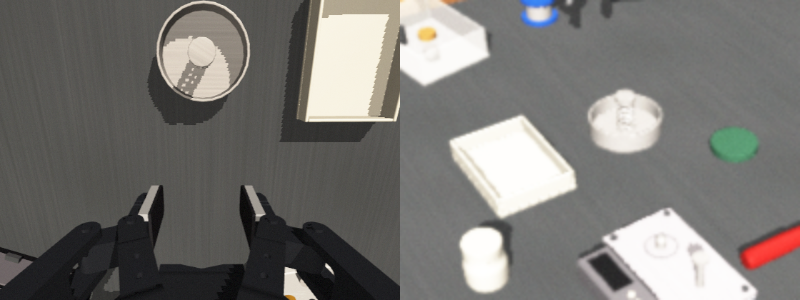

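The spring stands upright in the tin, at about (201,52) on the left and (625,115) on the right, with its cap top at 60 mm. The robot is clear and the other things are where they were. I'm handing the job in.

```bash
python3 -c "
from plant import *
print(job_done())"
```

```text
the job is handed in; nothing more can be done
None
```

The spring is soft: at a steady load of about 12 N its cap top sank to about 50.5 mm, below the 58 mm gauge post, so it now stands upright in the round tin and the job is handed in.

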